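# Bring the pink salt round on the lazy Susan

## Task

The white ramekin beside the wooden lazy Susan is to be filled with the pink salt. With the fingertips in one of the finger gaps of the raised rim, follow the rim's circle with a light touch and so turn the lazy Susan gently, without gripping or flinging it, until the pot of pink salt stands squarely beside the ramekin, on the line from the ramekin to the centre of the lazy Susan, and then take the hand away. Touch nothing but the turntable: do not touch, lift or tip what stands on it, nor the ramekin, and do not disturb the jars and funnel around.

Things in the scene. Friction and masses are not known exactly. Their poses are not given: they have to be found in the camera images.
- turntable: wooden lazy Susan 332 mm across; this is its fixed foot. Origin on the turning axis, on the worktop, z up; its -x axis points at the ramekin. Platter's flat top 36 mm above the worktop. A raised rim (radius 151 to 165 mm, top 55 mm above the worktop) runs round the edge, broken by six finger gaps; the flat ends of the rim pieces at a gap are what one pushes.
- platter (a joint): turning angle of the platter on its foot, rad, growing anticlockwise seen from above; any start value, turns freely both ways (no stop within two turns), one radian of it moving the rim 158 mm, with a light drag (about 1 to 2 N at the rim), so it stops within a few degrees once no longer pushed
- notch0 (a point): centre of finger gap 0 of the rim: on the platter, 158 mm from the axis, at platter angle 0 deg, 45 mm above the worktop (9 mm above the platter's top). The gap is 54 mm wide along the rim and open inward, outward and upward; it turns with the platter.
- notch1 (a point): centre of finger gap 1 of the rim: on the platter, 158 mm from the axis, at platter angle 60 deg, 45 mm above the worktop (9 mm above the platter's top). The gap is 54 mm wide along the rim and open inward, outward and upward; it turns with the platter.
- notch2 (a point): centre of finger gap 2 of the rim: on the platter, 158 mm from the axis, at platter angle 120 deg, 45 mm above the worktop (9 mm above the platter's top). The gap is 54 mm wide along the rim and open inward, outward and upward; it turns with the platter.
- notch3 (a point): centre of finger gap 3 of the rim: on the platter, 158 mm from the axis, at platter angle 180 deg, 45 mm above the worktop (9 mm above the platter's top). The gap is 54 mm wide along the rim and open inward, outward and upward; it turns with the platter.
- notch4 (a point): centre of finger gap 4 of the rim: on the platter, 158 mm from the axis, at platter angle 240 deg, 45 mm above the worktop (9 mm above the platter's top). The gap is 54 mm wide along the rim and open inward, outward and upward; it turns with the platter.
- notch5 (a point): centre of finger gap 5 of the rim: on the platter, 158 mm from the axis, at platter angle 300 deg, 45 mm above the worktop (9 mm above the platter's top). The gap is 54 mm wide along the rim and open inward, outward and upward; it turns with the platter.
- salt_pot_2: the pot of pink salt: low open round black stoneware pot, 85 mm across, 28 mm high, filled with coarse pink-red salt; stands loose on the platter about 84 mm from the axis, turns with it. Origin at the centre of its underside.
- salt_pot_1: same black pot filled with white salt, loose on the platter about 84 mm from the axis. Origin at the centre of its underside.
- salt_pot_3: same black pot filled with dark grains, loose on the platter about 84 mm from the axis. Origin at the centre of its underside.
- pinch_bowl_2: small white porcelain bowl, 68 mm across, 28 mm high, loose on the platter about 84 mm from the axis. Origin at the centre of its underside.
- pepper_mill: turned wooden pepper mill, 50 mm across, 148 mm high, loose on the middle of the platter. Origin at the centre of its underside.
- ramekin: empty white ramekin, 103 mm across, 52 mm high, loose on the worktop beside the lazy Susan, on the robot's side of it, about 238 mm from the axis. Origin at the centre of its underside.
- spice_a: square spice jar with black cap, 46 x 46 x 97 mm, a bystander on the worktop at the left of the work. Origin at the centre of its underside.
- spice_b: second square spice jar with black cap, 46 x 46 x 97 mm, a bystander on the worktop at the left of the work. Origin at the centre of its underside.
- funnel: white jar funnel standing mouth down, 91 mm across, 62 mm high, a bystander on the worktop at the right. Origin at the centre of its underside.
Mind the look-alikes: they are no part of the job. What is shaped like the pepper_mill but red is not meant.

How it is judged:
On the way:
1. the fingertips push the rim and have turned the platter by more than about 20 degrees (contact force between the fingers and turntable above 0.1 N and distance of notch0 from where it was at the start of the episode above 0.055 m), for 0.02 s.
At the end, for the whole second after the job is handed in: The pink-salt pot stands on the platter on the ramekin's side, its centre within 15 mm of the line from the ramekin to the turning axis; the platter is at rest; all pots, the bowl and the mill stand upright on the platter within 110 mm of its axis, and the ramekin has not moved by more than 8 mm (y of salt_pot_2 in the frame of turntable between -0.015 and 0.015 m and x of salt_pot_2 in the frame of turntable below -0.06 m and not (velocity of joint platter above 0.03 rad/s or velocity of joint platter below -0.03 rad/s) and angle between each of salt_pot_1, salt_pot_2, salt_pot_3, pinch_bowl_2, pepper_mill's own z axis and vertical below 0.1 rad and height (world z) of salt_pot_1 between 0.03 and 0.042 m and horizontal distance between each of salt_pot_1, salt_pot_2, salt_pot_3, pinch_bowl_2, pepper_mill and turntable below 0.11 m and height (world z) of salt_pot_2 between 0.03 and 0.042 m and height (world z) of salt_pot_3 between 0.03 and 0.042 m and height (world z) of pinch_bowl_2 between 0.03 and 0.042 m and height (world z) of pepper_mill between 0.03 and 0.042 m and linear speed of salt_pot_2 below 0.01 m/s and distance of ramekin from where it was at the start of the episode below 0.008 m); the robot touches nothing.
It fails at once if the robot touches a pot, the bowl, the pepper mill or the ramekin (contact force between any of the fingers, the arm and salt_pot_1 above 1 N or contact force between any of the fingers, the arm and salt_pot_2 above 1 N or contact force between any of the fingers, the arm and salt_pot_3 above 1 N or contact force between any of the fingers, the arm and pinch_bowl_2 above 1 N or contact force between any of the fingers, the arm and pepper_mill above 1 N or contact force between any of the fingers, the arm and ramekin above 1 N).
It fails at once if something standing on the platter is lifted or tipped (height (world z) of any of salt_pot_1, salt_pot_2, salt_pot_3, pinch_bowl_2, pepper_mill above 0.05 m or angle between any of salt_pot_1, salt_pot_2, salt_pot_3, pinch_bowl_2, pepper_mill's own z axis and vertical above 0.3 rad).
It fails at once if the platter is flung round (faster than 1.5 rad/s) (velocity of joint platter above 1.5 rad/s or velocity of joint platter below -1.5 rad/s).
It fails at once if the turntable is pressed or gripped with more than 20 N (contact force between any of the fingers, the arm and turntable above 20 N).
It fails at once if a bystander is moved (distance of any of spice_a, spice_b, funnel, ramekin from where it was at the start of the episode above 0.015 m).
It also fails if it takes over 64 s, if anything falls off the work surface, if the arm or the gripper's body presses on something with over 40 N, if the wrist force passes 120 N, or if a joint passes its speed limit or range.

## Robot

A 6-joint arm with a two-finger parallel gripper is mounted at the origin on a cart in front of the work surface, level with it; the furniture and walls round the work are solid. World frame = base frame: x ahead of the robot, y to its left, z up, the work surface at z = 0. Lengths are in m, angles in rad, forces in N, time in s.
With the tool pointing down it reaches from about 0.3 to 0.775 m from the base axis. Payload 14.6 kg.
Tool frame: the origin (TCP) lies at the centre of the arm's flange, where the gripper is bolted on; the fingertips stand 199 mm ahead of it and the grasp point (between the pads) lies ctrl.tcp_to_grasp ahead of it (ctrl.tcp_to_grasp is the distance from the TCP to the grasp point, in m); z points along the fingers, y is the line along which they close (so a half turn about z gives the same grasp; the last joint's range is limited). The gripper opens to 94 mm and grips with 3 to 60 N. Pads are 16 mm wide; open, the fingers measure 119 mm over their backs; the gripper's body (75 mm by 177 mm) begins 78 mm behind the grasp point.
Start: joints at [1.086, 0.3, 1.521, -0, 1.321, -0.067], TCP at [0.223, 0.503, 0.405] pointing down, gripper open.
Joint ranges: [-3.03, 3.03], [-0.79, 2.21], [0.23, 2.52], [-1.04, 4.18], [0, 3.07], [-2.55, 2.55]. Speed limits (rad/s): [2.22, 2.22, 2.57, 3.14, 3.14, 3.14].

## Interface

Orientations are given as [roll, pitch, yaw] about the fixed x, y, z axes, in that order (R = Rz(yaw) Ry(pitch) Rx(roll)).
In Python, from station import ctrl gives the robot as it stands. The module is installed in compiled form; this text tells all that it offers.
- The arm moves only by the shell command python3 -m jog 'ROWS' [OPENING] [FORCE]. ROWS is JSON, a list of rows, each a list of 6 numbers: the shift along the tool's x, y, z in cm, then the turn, a rotation vector about the tool's x, y, z in rad. In form: [[tx, ty, tz, ax, ay, az], ...]. A call has 1 to 8 rows; each row is the pose to reach, as a shift and turn from the pose commanded when the call began, along the tool's axes at that moment; what a row does not reach only later rows make up. A row lasts 1/10 s, in which the tool goes at most 50 mm and 8.59 degrees, less where a joint would pass 70% of its speed; a pose out of reach is approached as far as the arm can. A call with a gripper value outside its range is refused whole. OPENING is the opening in per cent of the stroke, from 0 (shut) to 100 (fully open), set as the call begins (- or left out, the last holds). The fingers move at their own pace and stop on an object; FORCE is the grip in N (left out, the last holds). Time passes only in rows, so rows that repeat a pose let the fingers close. It gives the time, the measured TCP pose, the force, the opening and the grip force at its end, in the units of the state.
- ctrl.get_obs(): the state, without advancing time (a new reading comes with each control period).
- ctrl.camera(name): name is "scene" or "top"; returns a dict with "img" (480x640x3 uint8, blue, green, red), "intrinsics" (3x3 intrinsics, pixels), "R" (3x3) and "t" (3): a world point X has camera coordinates R X + t. Camera axes: x right, y down, z forward; pixel columns grow to the right and rows downward; lengths in m; the calibration is good to about 2 mm. A picture is of the moment at which its call begins. There is no depth.
- ctrl.hand_in(): hands the job in; it is judged then, once.
The state is a dict: "time_s": time; "qpos": joint angles; "joint_vel": joint speeds; "tau": joint torques, N m; "ee_pos": TCP position; "eef_rot": TCP orientation; "force": force on the tool from outside, world axes, zero at the start; "moment": the same for the moment, N m; "grip_width": finger opening in m; "grip_force": force on a finger pad.
Only numpy, scipy, OpenCV 4.12 (cv2) and the standard library are available. Lean on these libraries where they do the work, as an engineer would, in place of code of your own. Each camera call takes 0.05 s, during which the arm holds its last target. There are 200 camera calls.

## Working session

There is one attempt and no reset: what is moved stays moved. The work goes in short steps, Python scripts to look and compute and a shell command to move; the robot and the scene stay as the last step left them, time stands still between calls to the robot, and variables do not carry over. Pictures are saved under pics/ and viewed, at most 10 in all, crops included, and the job is handed in when it is done.

```bash
mkdir -p pics; python3 - <<'E'
from station import ctrl
import cv2,numpy as np
for n in("top","scene"):
    c=ctrl.camera(n);cv2.imwrite(f"pics/{n}0.png",c["img"]);np.savez(f"{n}.npz",K=c["intrinsics"],R=c["R"],t=c["t"])
    print(n,c["intrinsics"].tolist(),(-c["R"].T@c["t"]).round(3),c["R"].round(3).tolist())
o=ctrl.get_obs();print({k:np.round(v,3).tolist() for k,v in o.items()},ctrl.tcp_to_grasp)
E
```

```text
top [[521.2000030726447, 0.0, 319.4378590024829], [0.0, 521.2000030726447, 242.6203666575578], [0.0, 0.0, 1.0]] [0.315 0.03  1.25 ] [[0.013, -1.0, -0.014], [-0.981, -0.01, -0.194], [0.194, 0.017, -0.981]]
scene [[579.9554682083602, 0.0, 323.1453970591956], [0.0, 579.9554682083602, 243.3765143066978], [0.0, 0.0, 1.0]] [-0.208  0.977  1.194] [[-0.773, -0.635, 0.012], [-0.439, 0.521, -0.732], [0.459, -0.571, -0.681]]
{'time_s': 0.1, 'qpos': [1.086, 0.3, 1.522, -0.0, 1.321, -0.067], 'joint_vel': [-0.0, -0.001, -0.002, 0.002, 0.001, -0.001], 'tau': [0.002, -53.265, -35.328, 0.071, 0.024, -0.0], 'ee_pos': [0.223, 0.503, 0.404], 'eef_rot': [-3.141, -0.0, 2.724], 'force': [-0.42, -0.1, 0.019], 'moment': [-0.056, -0.013, -0.02], 'grip_force': 0.0, 'grip_width': 0.094} 0.1804
```

View pics/top0.png

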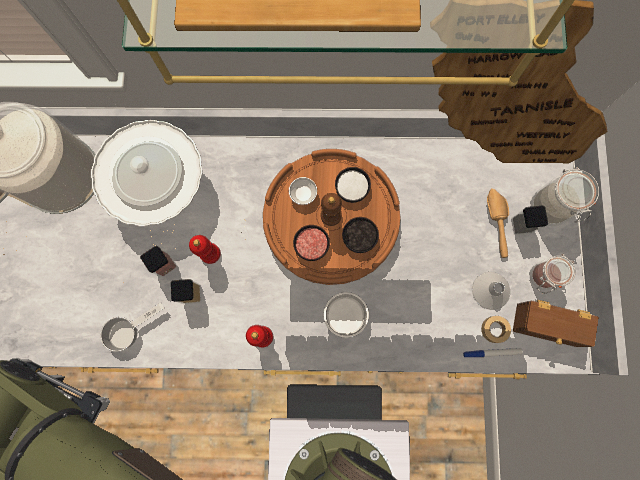

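View pics/scene0.png

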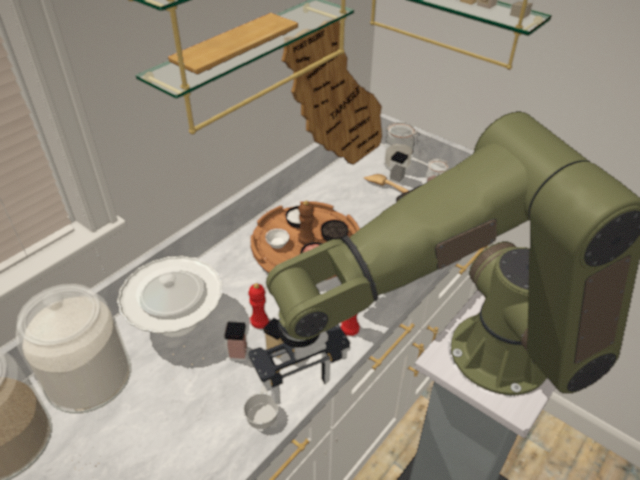

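The top view shows the lazy Susan centred at about (332,216) and the ramekin at (346,315). There are three black pots: pink at (312,242), white at (352,184) and dark at (360,236). The one at (312,242) is meant, because it holds the pink-red salt. The red mills at (205,248) and (259,335) are not part of the job. Next I'll measure these and confirm in an enlarged crop.

```bash
cat > h.py <<'E'
import numpy as np,cv2
def cam(n): return np.load(f"{n}.npz")
def unproj(n,uv,z):
    c=cam(n);d=c["R"].T@np.linalg.inv(c["K"])@np.array([uv[0],uv[1],1.]);o=-c["R"].T@c["t"]
    return o+d*(z-o[2])/d[2]
def proj(n,X):
    c=cam(n);p=c["K"]@(c["R"]@np.asarray(X)+c["t"]);return p[:2]/p[2]
def rect(img,cx,cy,half,z,s):  # top-down rectified: up=+x, left=+y, s px per m
    N=int(2*half*s);pts=np.float32([[0,0],[N,0],[N,N],[0,N]])
    W=[(cx+half,cy+half,z),(cx+half,cy-half,z),(cx-half,cy-half,z),(cx-half,cy+half,z)]
    return cv2.warpPerspective(img,cv2.getPerspectiveTransform(np.float32([proj("top",w) for w in W]),pts),(N,N),flags=cv2.INTER_CUBIC)
E
python3 - <<'E'
from h import *
img=cv2.imread("pics/top0.png")
for n,uv,z in [("tt",(332,216),.055),("pink",(312,242),.062),("white",(352,184),.062),("dark",(360,236),.062),("ram",(346,314.5),.052),("bowl",(303,191),.064),("redmill",(259,335),.14),("redmill2",(203,245),.14),("spiceB",(182,290),.097),("funnel",(491,290),.06)]: print(n,unproj("top",uv,z).round(3))
c=unproj("top",(332,216),.055)
print(c)
r=rect(img,.52,.0,.22,.055,1360)
cv2.imwrite("pics/rect.png",r)
E
```

```text
tt [0.615 0.022 0.055]
pink [0.551 0.068 0.062]
white [ 0.692 -0.025  0.062]
dark [ 0.566 -0.044  0.062]
ram [ 0.385 -0.012  0.052]
bowl [0.673 0.091 0.064]
redmill [0.335 0.173 0.14 ]
redmill2 [0.526 0.302 0.14 ]
spiceB [0.432 0.354 0.097]
funnel [ 0.444 -0.341  0.06 ]
[0.61540258 0.02158208 0.055     ]
```

View pics/rect.png

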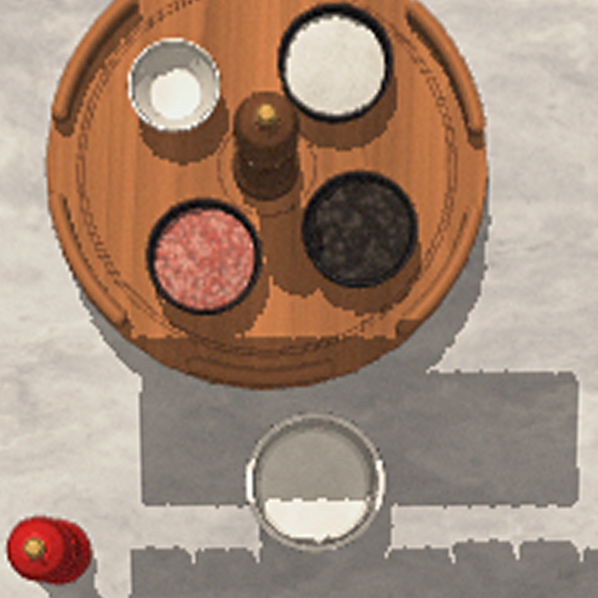

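The crop confirms it: the pink-red salt pot is at (205,256), the white pot at (335,62) and the dark pot at (360,229). The pink pot has to go about 43° anticlockwise. The left gap, in the crop around (55,160), looks convenient for pushing. Next I'll fit the circles and gap angles precisely.

```bash
cat >> h.py <<'E'
from scipy.optimize import least_squares
def circ(img,cx,cy,r,z,s=2000,tol=.012):
    h=.075;g=cv2.cvtColor(rect(img,cx,cy,h,z,s),cv2.COLOR_BGR2GRAY);g=cv2.GaussianBlur(g,(9,9),3)
    c=cv2.HoughCircles(g,cv2.HOUGH_GRADIENT,1,400,param1=60,param2=8,minRadius=int((r-.003)*s),maxRadius=int((r+.003)*s))
    if c is None: return None
    u,v,rr=c[0][0];return np.array([cx+h-v/s,cy+h-u/s,rr/s])
P={"pink":(.551,.068,.0425,.064),"white":(.692,-.025,.0425,.064),"dark":(.566,-.044,.0425,.064),"bowl":(.673,.091,.034,.064),"ram":(.385,-.012,.0515,.052)}
E
python3 - <<'E'
from h import *
img=cv2.imread("pics/top0.png")
m={k:circ(img,*p) for k,p in P.items()}
for k,v in m.items(): print(k,v.round(4))
Q=np.array([m[k][:2] for k in("pink","white","dark","bowl")])
f=least_squares(lambda c:np.hypot(*(Q-c).T)-.084,[.615,.022]);c=f.x
print("axis",c,"res mm",(f.fun*1e3).round(1),"ram dist",np.linalg.norm(m["ram"][:2]-c))
a=lambda p:np.degrees(np.arctan2(*(p[:2]-c)[::-1]))%360
print("pink",a(m["pink"]),"ram",a(m["ram"]))
# polar unwrap: rim at z=.055, angles 0..360 horiz, radius 130..175
K=np.load("top.npz");th=np.radians(np.arange(0,360,.5));rr=np.arange(.12,.18,.0005)
R,T=np.meshgrid(rr,th,indexing="ij");X=np.stack([c[0]+R*np.cos(T),c[1]+R*np.sin(T),0*R+.055],-1)
q=(X@K["R"].T+K["t"])@K["K"].T;q=(q[...,:2]/q[...,2:]).astype(np.float32)
w=cv2.remap(img,q[...,0],q[...,1],cv2.INTER_CUBIC)
w=cv2.resize(w,(1440,240));w=np.vstack([w[:,:760],w[:,680:]])
for row in(0,240):
  for d in range(0,360,10):
    x=d*4-(680 if row else 0)
    if 0<=x<760: cv2.putText(w,str(d),(x,row+12),0,.35,(255,0,0));w[row:row+240:4,x]=(255,0,0)
cv2.imwrite("pics/polar.png",w)
E
```

```text
pink [0.5502 0.0698 0.0423]
white [ 0.6922 -0.0258  0.0424]
dark [ 0.5687 -0.0448  0.0437]
bowl [0.6742 0.0907 0.0323]
ram [ 0.3858 -0.0117  0.051 ]
axis [0.62176304 0.02277422] res mm [1.6 1.6 1.8 1.9] ram dist 0.23852479374284882
pink 146.69972471633426 ram 188.32225790704618
```

View pics/polar.png

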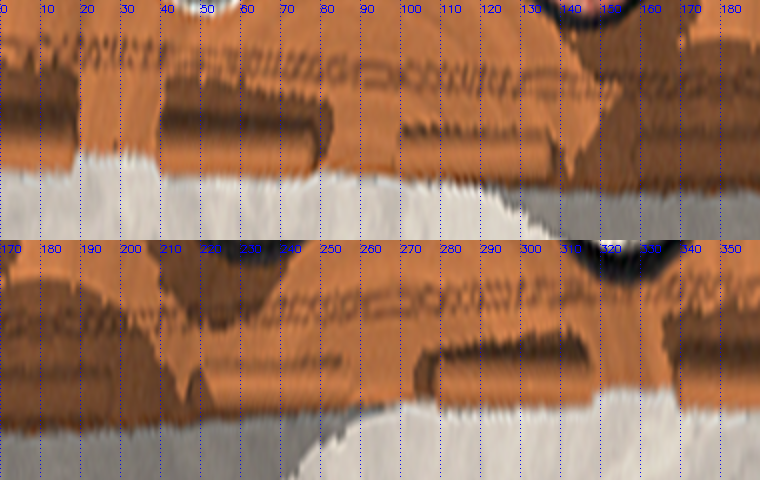

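The polar view shows the rim gaps at about 19–39°, 79–99° and 137–158°, then every 60°. The axis comes out at (0.622, 0.023), with the pots at 84 mm to within 2 mm. The ramekin distance is 238.5 mm, which agrees with the 238 mm given. The turn needed is +41.6°. I'll insert in the gap at 89°.

```bash
cat > d.py <<'E'
# python3 d.py angle_deg z  [r]: tool-frame shift (cm) and turn to put the tool at platter-frame polar position, y radial
import sys,numpy as np
from station import ctrl
from scipy.spatial.transform import Rotation as Ro
C=np.array([.6218,.0228])
def delta(ang,z,r=.158,obs=None):
    o=obs or ctrl.get_obs();a=np.radians(ang);R0=Ro.from_euler("xyz",o["eef_rot"]).as_matrix()
    p=np.array([*(C+r*np.array([np.cos(a),np.sin(a)])),z])
    zt=[0,0,-1];y=[np.cos(a),np.sin(a),0];R1=np.column_stack([np.cross(y,zt),y,zt])
    return np.r_[100*R0.T@(p-o["ee_pos"]),Ro.from_matrix(R0.T@R1).as_rotvec()]
if __name__=="__main__":
    o=ctrl.get_obs();v=np.array(o["ee_pos"])[:2]-C
    print("t",o["time_s"],"pos",np.round(o["ee_pos"],4),"r",np.hypot(*v).round(4),"ang",np.degrees(np.arctan2(v[1],v[0])).round(2),"F",np.round(o["force"],1),"w",o["grip_width"])
    z=float(sys.argv[2]);r=float(sys.argv[3])if len(sys.argv)>3 else .158
    for s in sys.argv[1].split(","): print(s,delta(float(s),z,r).round(3).tolist())
E
python3 d.py 89 .404
```

```text
t 0.1 pos [0.2232 0.5027 0.4041] r 0.6238 ang 129.72 F [-0.4 -0.1  0. ] w 0.09365320678394098
89 [-49.747, -13.131, 0.027, -0.001, -0.0, -0.4]
```

```bash
python3 -m jog '[[-4.5,-1.2,0,0,0,-0.05],[-9,-2.4,0,0,0,-0.1],[-13.5,-3.6,0,0,0,-0.15],[-18,-4.8,0,0,0,-0.2],[-22.5,-6,0,0,0,-0.25],[-27,-7.2,0,0,0,-0.3],[-31.5,-8.4,0,0,0,-0.35],[-36,-9.6,0,0,0,-0.4]]' 0 5; python3 d.py 89 .404
```

```text
time_s: 0.9
ee_pos: [0.5145, 0.2674, 0.4044]
eef_rot: [-3.141, -0.0, 3.126]
force: [0.8, 0.7, 0.7]
grip_width: 0.0335
grip_force: 0.0
t 0.9 pos [0.5145 0.2674 0.4044] r 0.2671 ang 113.69 F [0.8 0.7 0.7] w 0.03352700192386932
89 [-11.141, -8.486, 0.038, -0.0, -0.0, 0.002]
```

```bash
python3 -m jog '[[-4,-3,0,0,0,0],[-8,-6,0,0,0,0],[-11.1,-8.5,0,0,0,0],[-11.1,-8.5,3,0,0,0],[-11.1,-8.5,6,0,0,0],[-11.1,-8.5,6,0,0,0],[-11.1,-8.5,6,0,0,0]]' ; python3 d.py 89 .242; python3 - <<'E'
from h import *
from station import ctrl
cv2.imwrite("pics/top1.png",ctrl.camera("top")["img"][120:300,220:460]);b=cv2.imread("pics/top1.png");cv2.imwrite("pics/top1b.png",cv2.resize(b,None,fx=3,fy=3,interpolation=cv2.INTER_CUBIC))
E
```

```text
time_s: 1.6
ee_pos: [0.6228, 0.1821, 0.3452]
eef_rot: [-3.141, -0.0, 3.124]
force: [-0.0, -0.4, 1.3]
grip_width: 0.0006
grip_force: 0.0
t 1.6 pos [0.6228 0.1821 0.3452] r 0.1593 ang 89.65 F [-0.  -0.4  1.3] w 0.000557657378700066
89 [-0.184, -0.125, 10.317, -0.0, -0.0, -0.0]
```

View pics/top1b.png

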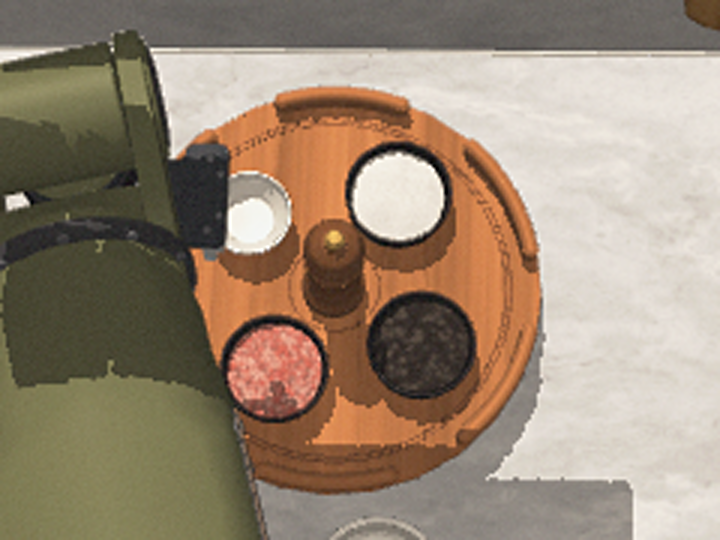

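The picture shows the gripper body at (205,195) in the crop, left of the bowl and clear of the mill, with nothing disturbed. I'll descend into the gap.

```bash
python3 -m jog '[[-0.2,-0.1,3,0,0,0],[-0.2,-0.1,6,0,0,0],[-0.2,-0.1,8,0,0,0],[-0.2,-0.1,9.3,0,0,0],[-0.2,-0.1,10.3,0,0,0],[-0.2,-0.1,10.3,0,0,0],[-0.2,-0.1,10.3,0,0,0]]' ; python3 d.py 89,92,95,97,99,101,103,105,107 .242
```

```text
time_s: 2.35
ee_pos: [0.625, 0.181, 0.2428]
eef_rot: [3.141, 0.001, 3.124]
force: [-0.1, -0.2, 0.1]
grip_width: 0.0006
grip_force: 0.0
t 2.35 pos [0.625  0.181  0.2428] r 0.1582 ang 88.86 F [-0.1 -0.2  0.1] w 0.0006256957674069655
89 [0.039, -0.024, 0.083, 0.0, 0.001, -0.0]
92 [0.866, -0.046, 0.082, 0.0, 0.001, -0.053]
95 [1.691, -0.111, 0.081, 0.0, 0.001, -0.105]
97 [2.238, -0.178, 0.08, 0.0, 0.001, -0.14]
99 [2.783, -0.265, 0.079, 0.0, 0.001, -0.175]
101 [3.324, -0.37, 0.078, 0.0, 0.001, -0.21]
103 [3.862, -0.494, 0.077, 0.0, 0.001, -0.245]
105 [4.394, -0.637, 0.076, 0.0, 0.001, -0.279]
107 [4.922, -0.798, 0.076, 0.0, 0.001, -0.314]
```

```bash
python3 -m jog '[[0.43,-0.03,0.08,0,0,-0.026],[0.87,-0.05,0.08,0,0,-0.053],[1.28,-0.08,0.08,0,0,-0.079],[1.69,-0.11,0.08,0,0,-0.105],[1.97,-0.14,0.08,0,0,-0.122],[2.24,-0.18,0.08,0,0,-0.14],[2.51,-0.22,0.08,0,0,-0.158],[2.78,-0.26,0.08,0,0,-0.175]]' ; python3 d.py 99,100,101,103,105,107,109,111,113 .242
```

```text
time_s: 3.15
ee_pos: [0.5967, 0.1787, 0.2409]
eef_rot: [-3.142, 0.0, -2.983]
force: [1.8, -1.1, 0.4]
grip_width: 0.0005
grip_force: 0.5
t 3.15 pos [0.5967 0.1787 0.2409] r 0.1579 ang 99.15 F [ 1.8 -1.1  0.4] w 0.0005251705999398628
99 [-0.042, 0.007, -0.112, -0.0, 0.0, 0.002]
100 [0.233, 0.005, -0.112, -0.0, 0.0, -0.016]
101 [0.509, -0.002, -0.112, -0.0, 0.0, -0.033]
103 [1.06, -0.03, -0.112, -0.0, 0.0, -0.068]
105 [1.609, -0.077, -0.112, -0.0, 0.0, -0.103]
107 [2.157, -0.143, -0.113, -0.0, 0.0, -0.138]
109 [2.702, -0.229, -0.113, -0.0, 0.0, -0.173]
111 [3.243, -0.333, -0.113, -0.0, 0.0, -0.208]
113 [3.781, -0.456, -0.113, -0.0, 0.0, -0.243]
```

Contact is made at about 2 N. I'll follow the rim.

```bash
python3 -m jog '[[0.4,0,-0.05,0,0,-0.025],[1.06,-0.03,-0.05,0,0,-0.068],[1.61,-0.08,-0.05,0,0,-0.103],[2.16,-0.14,-0.05,0,0,-0.138],[2.7,-0.23,-0.05,0,0,-0.173],[3.24,-0.33,-0.05,0,0,-0.208],[3.78,-0.46,-0.05,0,0,-0.243],[4.31,-0.6,-0.05,0,0,-0.278]]' ; python3 d.py 115,117,119,121,123,125,127,129,131 .242
```

```text
time_s: 3.95
ee_pos: [0.5548, 0.166, 0.2413]
eef_rot: [-3.142, -0.0, -2.704]
force: [2.1, -0.9, -0.6]
grip_width: 0.0002
grip_force: 0.6
t 3.95 pos [0.5548 0.166  0.2413] r 0.158 ang 115.07 F [ 2.1 -0.9 -0.6] w 0.00020579552054695585
115 [-0.019, -0.004, -0.07, -0.0, -0.0, 0.001]
117 [0.532, -0.013, -0.07, -0.0, -0.0, -0.033]
119 [1.083, -0.041, -0.07, -0.0, -0.0, -0.068]
121 [1.633, -0.088, -0.07, -0.0, -0.0, -0.103]
123 [2.18, -0.155, -0.07, -0.0, -0.0, -0.138]
125 [2.725, -0.24, -0.07, -0.0, -0.0, -0.173]
127 [3.266, -0.345, -0.07, -0.0, -0.0, -0.208]
129 [3.804, -0.468, -0.07, -0.0, -0.0, -0.243]
131 [4.337, -0.61, -0.07, -0.0, -0.0, -0.278]
```

```bash
python3 -m jog '[[0.53,-0.01,-0.05,0,0,-0.033],[1.08,-0.04,-0.05,0,0,-0.068],[1.63,-0.09,-0.05,0,0,-0.103],[2.18,-0.16,-0.05,0,0,-0.138],[2.72,-0.24,-0.05,0,0,-0.173],[3.13,-0.32,-0.05,0,0,-0.2],[3.4,-0.38,-0.05,0,0,-0.217],[3.54,-0.41,-0.05,0,0,-0.226]]' ; python3 d.py 128,130,132,133,134,135,136,137,138 .242;  python3 - <<'E'
from h import *
from station import ctrl
i=ctrl.camera("top")["img"];cv2.imwrite("pics/top2.png",i)
cv2.imwrite("pics/top2b.png",cv2.resize(i[140:350,240:460],None,fx=2.7,fy=2.7,interpolation=cv2.INTER_CUBIC))
E
```

```text
time_s: 4.75
ee_pos: [0.5246, 0.1474, 0.2418]
eef_rot: [3.141, -0.0, -2.479]
force: [1.1, 1.0, -0.8]
grip_width: 0.0006
grip_force: 0.4
t 4.75 pos [0.5246 0.1474 0.2418] r 0.158 ang 127.96 F [ 1.1  1.  -0.8] w 0.0006145284640465094
128 [0.01, 0.0, -0.017, 0.0, -0.0, -0.001]
130 [0.561, -0.01, -0.017, 0.0, -0.0, -0.036]
132 [1.112, -0.039, -0.017, 0.0, -0.0, -0.071]
133 [1.387, -0.061, -0.017, 0.0, -0.0, -0.088]
134 [1.662, -0.088, -0.017, 0.0, -0.0, -0.106]
135 [1.935, -0.12, -0.017, 0.0, -0.0, -0.123]
136 [2.209, -0.156, -0.017, 0.0, -0.0, -0.141]
137 [2.482, -0.197, -0.017, 0.0, -0.0, -0.158]
138 [2.753, -0.243, -0.017, 0.0, -0.0, -0.176]
```

View pics/top2b.png

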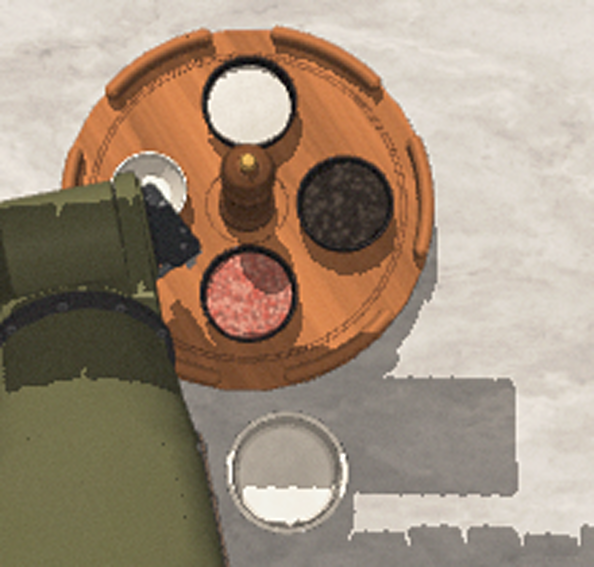

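The pink pot is at (249,292) in the crop and the ramekin at (288,472). The pot needs a few more degrees, which I'll measure.

```bash
cat > m.py <<'E'
import sys
from h import *
img=cv2.imread(sys.argv[1]);c=np.array([.6218,.0228]);rot=np.radians(float(sys.argv[2]));M=np.array([[np.cos(rot),-np.sin(rot)],[np.sin(rot),np.cos(rot)]])
for k in("pink","white","dark","ram"):
    p=P[k];q=np.array(p[:2])if k=="ram" else c+M@(np.array(p[:2])-c)
    m=circ(img,*q,*p[2:]);v=m[:2]-c;print(k,m.round(4),np.hypot(*v).round(4),"ang",(np.degrees(np.arctan2(v[1],v[0]))%360).round(2))
E
python3 m.py pics/top2.png 32
```

```text
pink [0.5366 0.0229 0.043 ] 0.0852 ang 179.96
white [0.7104 0.0227 0.0408] 0.0886 ang 359.94
dark [ 0.6171 -0.0612  0.0424] 0.0841 ang 266.82
ram [ 0.3877 -0.0112  0.0493] 0.2365 ang 188.28
```

```bash
python3 -m jog '[[0.42,-0.01,0,0,0,-0.027],[0.84,-0.02,0,0,0,-0.054],[1.25,-0.05,0,0,0,-0.08],[1.66,-0.09,0,0,0,-0.106],[1.94,-0.12,0,0,0,-0.123],[2.15,-0.15,0,0,0,-0.137],[2.29,-0.17,0,0,0,-0.146],[2.29,-0.17,0,0,0,-0.146]]' ; python3 d.py 134,136.3 .242;  python3 - <<'E'
from h import *
from station import ctrl
cv2.imwrite("pics/top3.png",ctrl.camera("top")["img"])
E
python3 m.py pics/top3.png 41
```

```text
time_s: 5.6
ee_pos: [0.5077, 0.132, 0.2418]
eef_rot: [3.141, -0.0, -2.334]
force: [0.4, -0.4, -0.7]
grip_width: 0.0004
grip_force: 0.0
t 5.6 pos [0.5077 0.132  0.2418] r 0.1579 ang 136.26 F [ 0.4 -0.4 -0.7] w 0.00043682070084944107
134 [-0.622, -0.0, -0.018, 0.0, -0.0, 0.039]
136.3 [0.012, 0.012, -0.017, 0.0, -0.0, -0.001]
pink [0.5375 0.0097 0.0424] 0.0853 ang 188.82
white [0.7064 0.033  0.0447] 0.0852 ang 6.9
dark [ 0.6283 -0.0605  0.0432] 0.0835 ang 274.44
ram [ 0.3853 -0.0142  0.0487] 0.2394 ang 188.9
```

The pot is at 188.8°, against the ramekin at about 188.3°. I'll back off slightly and lift straight up.

```bash
python3 -m jog '[[-0.4,0,0,0,0,0],[-0.8,0,0,0,0,0],[-0.8,0,-1,0,0,0],[-0.8,0,-4,0,0,0],[-0.8,0,-8,0,0,0],[-0.8,0,-12,0,0,0],[-0.8,0,-16,0,0,0],[-0.8,0,-16,0,0,0]]'; python3 d.py 120 .404 .35
```

```text
time_s: 6.45
ee_pos: [0.5134, 0.1379, 0.4079]
eef_rot: [-3.136, 0.007, -2.334]
force: [0.2, 0.6, -0.0]
grip_width: 0.0001
grip_force: 0.0
t 6.45 pos [0.5134 0.1379 0.4079] r 0.1582 ang 133.28 F [ 0.2  0.6 -0. ] w 0.0001477107446633793
120 [-8.975, 17.807, 0.367, -0.004, 0.008, 0.284]
```

```bash
python3 -m jog '[[-2,3.5,0,0,0,0],[-4,7,0,0,0,0],[-5.5,10.5,0,0,0,0],[-7,14,0,0,0,0],[-9,17.5,0,0,0,0],[-9,17.5,0,0,0,0],[-9,17.5,0,0,0,0]]'; python3 - <<'E'
from h import *
from station import ctrl
i=ctrl.camera("top")["img"];cv2.imwrite("pics/top4.png",i)
cv2.imwrite("pics/top4b.png",cv2.resize(i[130:350,100:520],None,fx=1.9,fy=1.9,interpolation=cv2.INTER_CUBIC))
E
python3 m.py pics/top4.png 41
```

```text
time_s: 7.15
ee_pos: [0.4488, 0.3243, 0.4015]
eef_rot: [3.142, -0.001, -2.333]
force: [0.6, 0.2, -0.7]
grip_width: 0.0009
grip_force: 0.0
pink [0.537  0.0097 0.0419] 0.0858 ang 188.77
white [0.7099 0.0355 0.0408] 0.089 ang 8.22
dark [ 0.6298 -0.061   0.0419] 0.0842 ang 275.43
ram [ 0.3848 -0.0117  0.0516] 0.2396 ang 188.29
```

View pics/top4b.png

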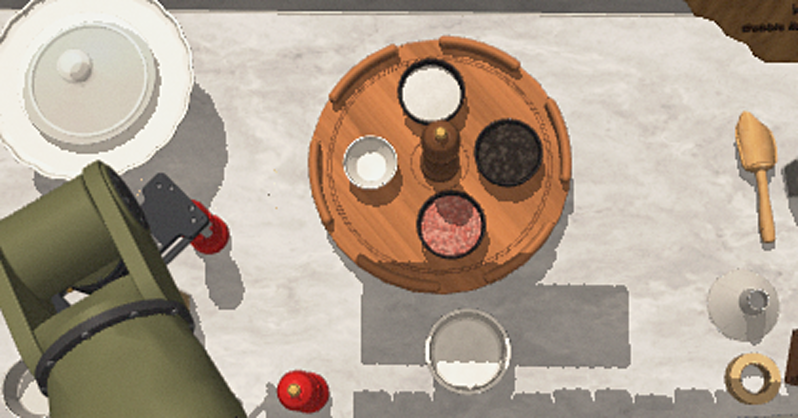

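The pink pot at (450,224) in the crop is in line with the ramekin at (468,350) and the axis, about 0.5° (1 mm) off. Everything is upright and the arm is clear, so I'm handing in.

```bash
python3 -c "
from station import ctrl
print(ctrl.hand_in())"
```

```text
the job is handed in; nothing more can be done
None
```

The lazy Susan was turned about 42° anticlockwise by one rim gap, the pink-salt pot now stands about 1 mm off the ramekin–axis line by my camera measurement, the hand is clear, and the job is handed in (no verdict was returned).

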